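# Show the apprentice which bead to drill

## Robot

A 7-joint arm with a two-finger parallel gripper is mounted at the origin on the work surface. World frame = base frame: x ahead of the robot, y to its left, z up, the work surface at z = 0. Lengths are in m, angles in degrees, forces in N, time in s.
With the tool pointing down it reaches from about 0.4 to 0.85 m from the base axis. Payload 4.5 kg.
Tool frame: the origin (TCP) lies at the very end of the fingers, on their centre line; the grasp point (between the pads) lies 19 mm behind it; z points along the fingers, y is the line along which they close (so a half turn about z gives the same grasp; the last joint's range is limited). The gripper opens to 85 mm and grips with 20 to 120 N. Pads are 22 mm wide; open, the fingers measure 114 mm over their backs; the gripper's body (76 mm by 85 mm) begins 54 mm behind the grasp point. The pads swing forward as they close: fully open they stand 13 mm farther back than shut.
Start: joints at [78.885, 39.483, -11.15, 89.685, 9.013, 51.709, -12.324], TCP at [0.141, -0.609, 0.231] pointing down, gripper open.
Joint ranges: [-172.22, 172.22], [-26.19, 119.32], [-84.43, 86.54], [7.71, 146.69], [-57.33, 237.33], [2.42, 119.75], [-152.13, 152.13]. Speed limits (degrees/s): [147.25, 147.25, 180, 180, 180, 180, 180].

## Interface

Orientations are given as a 3x3 rotation matrix whose columns are the frame's x, y, z axes.
In Python, from rig import monitor, vision, arm gives the robot as it stands.
- The arm moves only by the tool drive_tool, never from a script. Its argument "commands" is a list of rows, each an object of numbers: "dx", "dy", "dz": the shift along the tool's x, y, z in m; "twist": the turn about the tool's z in degrees. A call has 1 to 5 rows; each row shifts and turns the commanded pose from where the row before left it, along the tool's axes as they then stand; what a row does not reach is not made up. A row lasts 1/8 s, in which the tool goes at most 62.5 mm and 10.7 degrees, less where a joint would pass 70% of its speed; a pose out of reach is approached as far as the arm can. A call with a gripper value outside its range is refused whole. "gripper" is the closure, from 0 (fully open) to 1 (shut), set as the call begins (left out, the last holds). The fingers move at their own pace and stop on an object; "grip_force" is the grip in N (left out, the last holds). Time passes only in rows, so rows that do not move let the fingers close. It gives the time, the measured TCP pose, the force, the opening and the grip force at its end, in the units of the state.
- monitor.read_state(): the state, without advancing time (a new reading comes with each control period).
- vision.read_camera(name): name is "side" or "top"; returns the picture (480x640x3 uint8, red, green, blue); there is no depth.
- vision.get_calibration(name): a dict with "mtx" (3x3 intrinsics, pixels), "D" ([k1, k2, p1, p2, k3] as OpenCV has them; the pictures are not rectified), "camera_from_world" (4x4, takes a point from world to camera coordinates). Camera axes: x right, y down, z forward; pixel columns grow to the right and rows downward; lengths in m; the calibration is good to about 2 mm. A picture is of the moment at which its call begins. get_calibration takes no time and is no camera call.
- arm.sign_off(): hands the job in; it is judged then, once.
The state is a dict: "time_s": time; "joints": joint angles; "joint_vel": joint speeds; "joint_efforts": joint torques, N m; "tcp_pos": TCP position; "orientation": TCP orientation; "contact_force": force on the tool from outside, world axes, zero at the start; "moment": the same for the moment, N m; "opening": finger opening in m; "gripper_force": force on a finger pad.
Only numpy, scipy, OpenCV 4.12 (cv2) and the standard library are available. Lean on these libraries where they do the work, as an engineer would, in place of code of your own. Each camera call takes 0.05 s, during which the arm holds its last target. There are 200 camera calls.

## Task

Press the call button down to get the apprentice's attention. Then, with closed fingers, point from straight above at the large round bead on the sorting board, stay there for two seconds, and after that point the same way for two seconds at the bead holder of the drilling machine, where that bead is to go: the fingertips just above the thing, a few centimetres at most, without touching it. Leave the beads, the machine and the other things on the bench untouched, and do not lower the fingers over either of the other beads.

Things in the scene. Friction and masses are not known exactly. Their poses are not given: they have to be found in the camera images.
- call (a joint): the call button: a round white push cap, 36 mm across, on a flat round black housing 52 mm across and 12 mm high fixed to the bench; the cap's top is 22 mm above the bench when released, standing by itself at the robot's left. Value: how far it is pressed, 0 m released, 0.006 m fully down; it springs back, and fully down takes about 5 N
- call_top (a point): centre of the top of the call button's cap, z up; it is pressed straight down
- board: dark wooden sorting board, fixed, 100 x 260 x 12 mm, origin at the centre of its underside, long along its y. The three beads stand on it in a row along its y, about 80 mm apart, in any order
- large_bead: the bead to point at: the largest one, a round white bead, 38 mm across and 34 mm tall, loose on a flat foot; origin at the centre of its foot, z up
- large_bead_top (a point): top centre of the large round bead (34 mm above its foot)
- small_bead: a small round white bead, 22 mm across and 20 mm tall, not to be pointed at; origin at the centre of its foot, z up
- small_bead_top (a point): top centre of the small round bead (20 mm above its foot)
- tube_bead: a tall straight tube-shaped white bead, 20 mm across and 38 mm tall, standing upright, not to be pointed at; origin at the centre of its foot, z up
- tube_bead_top (a point): top centre of the tube bead (38 mm above its foot)
- drill: the bead drilling machine, fixed, on a base plate 120 x 500 mm; origin under its bead holder, at the bottom of the plate. The blue housing (130 mm wide, top 191 mm above the bench) begins 150 mm from the holder towards its -y, with the white motor behind it; the chuck and drill bit stick out of it towards the holder (their axis 106 mm high, at most 64 mm across) and end 61 mm from the holder
- holder_top (a point): the empty bead holder: the middle of the gap between two small upright aluminium posts on top of the machine's vise (28 mm either side of the point along x, carrying two facing brass pins), level with the tops of the posts, 115 mm above the bench; the highest part of the vise
- screwdriver: a screwdriver, 170 mm long, lying on the bench beyond the board; to be left alone
- oil_bottle: a small oil bottle, 40 mm across, 90 mm tall, standing beyond the board; to be left alone

How it is judged (in metres and radians):
On the way, in this order (a step that is already met when the one before it is completed fails the run):
1. the call button is pressed at least 4.5 mm of its 6 mm (value of joint call above 0.0045 m), for 0.02 s.
2. the fingers point at the large round bead: grasp point within 20 mm of straight above it and 21 to 85 mm above its top, for 1.7 s (horizontal distance between the grasp point and large_bead_top below 0.02 m and z of the grasp point in the frame of large_bead_top between 0.021 and 0.085 m), for 1.7 s.
3. the fingers point at the bead holder: grasp point within 20 mm of straight above it and 21 to 85 mm above its top, for 1.7 s (horizontal distance between the grasp point and holder_top below 0.02 m and z of the grasp point in the frame of holder_top between 0.021 and 0.085 m), for 1.7 s.
At the end, for the whole second after the job is handed in: The call button is released (within 1.5 mm), all three beads stand at rest and upright within 5 mm of where they started, and the screwdriver and bottle are within 10 mm of theirs (value of joint call below 0.0015 m and distance of each of large_bead, small_bead, tube_bead from where it was at the start of the episode below 0.005 m and angle between each of large_bead, small_bead, tube_bead's own z axis and vertical below 0.1 rad and linear speed of each of large_bead, small_bead, tube_bead below 0.02 m/s and distance of each of screwdriver, oil_bottle from where it was at the start of the episode below 0.01 m); the robot touches nothing.
It fails at once if a bead is touched (contact force between any of the fingers, the arm and large_bead above 0.3 N or contact force between any of the fingers, the arm and small_bead above 0.3 N or contact force between any of the fingers, the arm and tube_bead above 0.3 N).
It fails at once if a bead is moved, lifted or tipped (distance of any of large_bead, small_bead, tube_bead from where it was at the start of the episode above 0.008 m).
It fails at once if the fingers are lowered over one of the other beads (grasp point within 20 mm of straight above it and less than 85 mm above its top) ((horizontal distance between the grasp point and small_bead_top below 0.02 m and z of the grasp point in the frame of small_bead_top below 0.085 m) or (horizontal distance between the grasp point and tube_bead_top below 0.02 m and z of the grasp point in the frame of tube_bead_top below 0.085 m)).
It fails at once if the drilling machine or the sorting board is touched (contact force between any of the fingers, the arm and drill above 0.3 N or contact force between any of the fingers, the arm and board above 0.3 N).
It fails at once if the screwdriver or the bottle is touched or moved (contact force between any of the fingers, the arm and screwdriver above 0.3 N or distance of any of screwdriver, oil_bottle from where it was at the start of the episode above 0.015 m or contact force between any of the fingers, the arm and oil_bottle above 0.3 N).
It also fails if it takes over 53 s, if anything falls off the work surface, if the arm or the gripper's body presses on something with over 40 N, if the wrist force passes 120 N, or if a joint passes its speed limit or range.

## Working session

There is one attempt and no reset: what is moved stays moved. The work goes in short steps, Python scripts to look and compute and a tool call to move; the robot and the scene stay as the last step left them, time stands still between calls to the robot, and variables do not carry over. Pictures are saved under pics/ and viewed, at most 10 in all, crops included, and the job is handed in when it is done.

Besides the shell and the picture viewer there is one more tool, called after ">>>" as name([rows], argument=value, ...), one row to a line, values as JSON. drive_tool: Moves the arm, as the interface text tells. Its arguments: {"type":"object","properties":{"commands":{"type":"array","items":{"type":"object","properties":{"dx":{"type":"number"},"dy":{"type":"number"},"dz":{"type":"number"},"twist":{"type":"number"}}}},"gripper":{"type":"number"},"grip_force":{"type":"number"}},"required":["commands"]}

```bash
mkdir -p pics
python3 - <<'E'
from rig import monitor, vision, arm
import cv2,numpy as np
for n in("top","side"):
    im=vision.read_camera(n); cv2.imwrite(f"pics/{n}0.png",im[:,:,::-1])
    c=vision.get_calibration(n); print(n,np.round(c["mtx"],1).tolist(),np.round(c["camera_from_world"],3).tolist())
s=monitor.read_state(); print(s["time_s"],s["tcp_pos"],np.round(s["orientation"],3).tolist(),s["opening"])
E
```

```text
top [[491.4, 0.0, 317.7], [0.0, 491.4, 238.6], [0.0, 0.0, 1.0]] [[-0.016, -1.0, 0.021, 0.053], [-0.983, 0.012, -0.185, 0.588], [0.185, -0.024, -0.982, 0.787], [0.0, 0.0, 0.0, 1.0]]
side [[601.8, 0.0, 326.2], [0.0, 601.8, 231.3], [0.0, 0.0, 1.0]] [[0.884, -0.467, 0.003, -0.479], [-0.335, -0.639, -0.693, 0.31], [0.325, 0.612, -0.721, 0.835], [0.0, 0.0, 0.0, 1.0]]
0.1 [ 0.14096238 -0.60830156  0.23055663] [[0.974, 0.226, -0.0], [0.226, -0.974, 0.002], [-0.0, -0.002, -1.0]] 0.08532015752544837
```

View pics/top0.png

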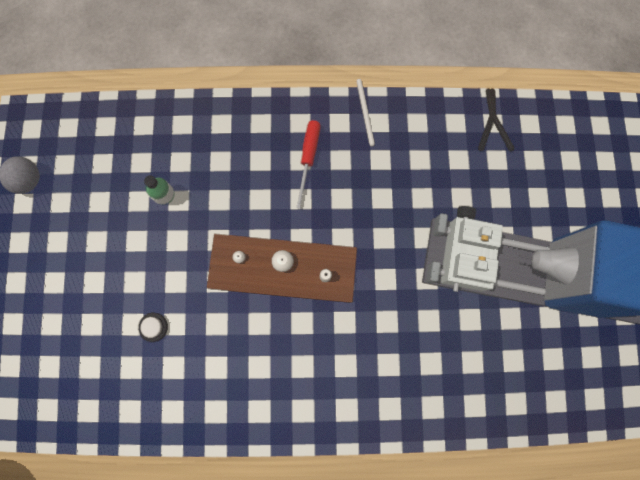

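View pics/side0.png

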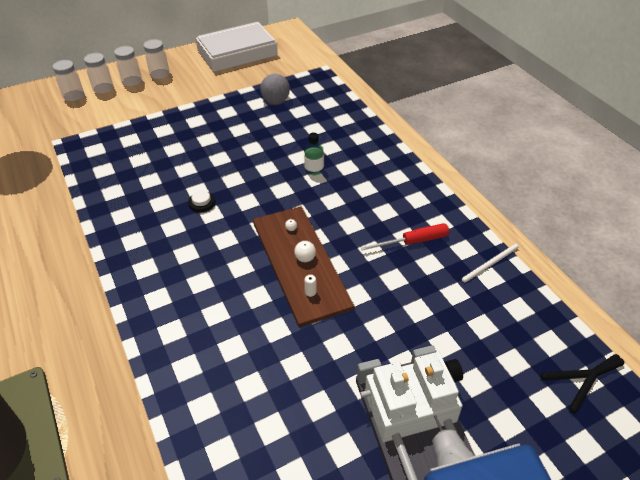

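The top view shows the button cap at (151,327), the small bead at (239,257), the large bead at (283,261), the tube at (326,275), and the holder posts near (486,234) and (481,265). In the side view the cap is at (201,196), the large bead at (305,251), and the posts near (400,377) and (434,367).

```bash
cat > h.py <<'E'
from rig import monitor, vision, arm
import cv2,numpy as np
def ray(n,uv):
    c=vision.get_calibration(n);T=np.array(c["camera_from_world"])
    p=cv2.undistortPoints(np.array([[uv]],float),np.array(c["mtx"]),np.array(c["D"]))[0,0]
    R=T[:3,:3]; return -R.T@T[:3,3], R.T@np.array([p[0],p[1],1])
def plane(n,uv,z):
    o,d=ray(n,uv); return o+d*(z-o[2])/d[2]
def tri(a,b):
    o1,d1=ray("top",a);o2,d2=ray("side",b)
    s=np.linalg.lstsq(np.c_[d1,-d2],o2-o1,rcond=None)[0]
    p,q=o1+s[0]*d1,o2+s[1]*d2; return (p+q)/2,np.linalg.norm(p-q)
E
python3 - <<'E'
from h import *
np.set_printoptions(precision=4,suppress=True)
t=cv2.imread("pics/top0.png");s=cv2.imread("pics/side0.png")
a=cv2.resize(t[205:305,420:520],(400,400),interpolation=2);b=cv2.resize(s[335:435,355:455],(400,400),interpolation=2)
cv2.imwrite("pics/crop.png",np.hstack([a,b]))
def blob(im,u,v,r):
    m=cv2.inRange(cv2.cvtColor(im,cv2.COLOR_BGR2HSV),(0,0,90),(179,90,255))
    n,l,st,c=cv2.connectedComponentsWithStats(m); k=l[v,u]; return c[k],st[k]
for nm,uv,z,uv2 in(("cap",(151,327),.020,(201,196)),("large",(283,265),.029,(305,255)),("small",(239,259),.022,(291,228)),("tube",(326,276),.031,(310,288))):
    c,st=blob(t,*uv,0);c2,st2=blob(s,*uv2,0)
    print(nm,c,st[2:],plane("top",c,z),"side",c2,st2[2:],plane("side",c2,z))
print(tri((485,233),(400,376)),tri((485,233),(434,367)),tri((481,264),(400,376)))
E
```

```text
cap [296.434  274.4484] [   640    380 166032] [0.5315 0.0826 0.02  ] side [198.6978 193.7445] [ 25  24 407] [0.4428 0.346  0.02  ]
large [281.9428 260.5697] [ 23  22 402] [0.5552 0.1076 0.029 ] side [304.6337 250.8824] [ 22  22 374] [0.5555 0.1084 0.029 ]
small [238.5315 256.6573] [ 14  13 143] [0.5641 0.1846 0.022 ] side [290.5678 224.4322] [ 12  12 118] [0.5644 0.1852 0.022 ]
tube [325.1268 274.9225] [ 13  14 142] [0.5288 0.0326 0.031 ] side [310.1784 285.0622] [ 13  23 241] [0.5288 0.0337 0.031 ]
(array([ 0.5612, -0.2188,  0.1113]), np.float64(0.04639835373755799)) (array([ 0.5841, -0.2262,  0.1119]), np.float64(0.0002661712010572238)) (array([ 0.535 , -0.2162,  0.1118]), np.float64(0.0035210884012036813))
```

View pics/crop.png

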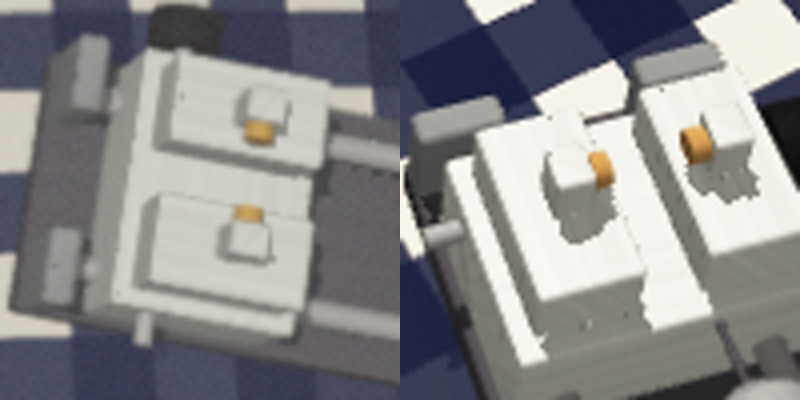

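The post tops are centred at top (486.2,230.5) and (482.2,265), and at side (398,376) and (437,367).

Run:
```python
from h import *
print([plane("top",(151,327),.022),plane("side",(201,194),.022)])
print(tri((486.2,230.5),(437,367)),tri((482.2,265),(398,376)),plane("top",(484.2,247.8),.115),plane("side",(417.5,371.5),.115))
```

```text
[array([0.44223794, 0.33595594, 0.022     ]), array([0.44600842, 0.34103092, 0.022     ])]
(array([ 0.5878449 , -0.22828855,  0.11227398]), np.float64(0.0004164605131724473)) (array([ 0.53215682, -0.2166159 ,  0.11503437]), np.float64(0.001960116247075098)) [ 0.55908531 -0.22171196  0.115     ] [ 0.55960138 -0.22308903  0.115     ]
```

>>> drive_tool([
  {"dz": -0.04,"twist": 10},
  {"dz": -0.04,"twist": 3.06},
  {"dx": 0.03,"dy": -0.04},
  {"dx": 0.03,"dy": -0.04},
  {"dx": 0.03,"dy": -0.04},
], gripper=1)

```text
$.commands[0]: bad value
```

>>> drive_tool([
  {"dx": 0,"dy": 0,"dz": -0.04,"twist": 10},
  {"dx": 0,"dy": 0,"dz": -0.04,"twist": 3.06},
  {"dx": 0.03,"dy": -0.04,"dz": 0,"twist": 0},
  {"dx": 0.03,"dy": -0.04,"dz": 0,"twist": 0},
  {"dx": 0.03,"dy": -0.04,"dz": 0,"twist": 0},
], gripper=1)

```text
time_s: 0.72
tcp_pos: [0.2319, -0.4873, 0.3111]
orientation: [[1.0, -0.0, 0.0], [-0.0, -1.0, 0.001], [0.0, -0.001, -1.0]]
contact_force: [0.6, -0.1, 0.4]
opening: 0.0
gripper_force: 0.0
```

>>> drive_tool([
  {"dx": 0.03,"dy": -0.05,"dz": 0,"twist": 0},
  {"dx": 0.03,"dy": -0.05,"dz": 0,"twist": 0},
  {"dx": 0.03,"dy": -0.05,"dz": 0,"twist": 0},
  {"dx": 0.03,"dy": -0.05,"dz": 0,"twist": 0},
  {"dx": 0.03,"dy": -0.05,"dz": 0,"twist": 0},
])

```text
time_s: 1.35
tcp_pos: [0.3818, -0.2372, 0.3112]
orientation: [[1.0, -0.0, -0.0], [-0.0, -1.0, -0.0], [-0.0, 0.0, -1.0]]
contact_force: [0.2, -0.0, -0.6]
opening: 0.0003
gripper_force: 0.0
```

>>> drive_tool([
  {"dx": 0.02,"dy": -0.05,"dz": 0,"twist": 0},
  {"dx": 0.02,"dy": -0.05,"dz": 0,"twist": 0},
  {"dx": 0.02,"dy": -0.05,"dz": 0,"twist": 0},
  {"dx": 0,"dy": -0.05,"dz": 0,"twist": 0},
  {"dx": 0,"dy": -0.05,"dz": 0,"twist": 0},
])

```text
time_s: 1.98
tcp_pos: [0.441, 0.0128, 0.311]
orientation: [[1.0, 0.0, -0.0], [0.0, -1.0, -0.0], [-0.0, 0.0, -1.0]]
contact_force: [1.6, 0.3, -0.1]
opening: 0.0002
gripper_force: 0.0
```

>>> drive_tool([
  {"dx": 0,"dy": -0.05,"dz": 0,"twist": 0},
  {"dx": 0,"dy": -0.05,"dz": 0,"twist": 0},
  {"dx": 0,"dy": -0.05,"dz": 0,"twist": 0},
  {"dx": 0,"dy": -0.05,"dz": 0,"twist": 0},
  {"dx": 0,"dy": -0.05,"dz": 0,"twist": 0},
])

```text
time_s: 2.6
tcp_pos: [0.4409, 0.2624, 0.311]
orientation: [[1.0, -0.0, -0.0], [-0.0, -1.0, -0.001], [-0.0, 0.001, -1.0]]
contact_force: [1.0, -0.4, -0.3]
opening: -0.0
gripper_force: 0.0
```

>>> drive_tool([
  {"dx": 0.003,"dy": -0.04,"dz": 0,"twist": 0},
  {"dx": 0,"dy": -0.036,"dz": 0,"twist": 0},
  {"dx": 0,"dy": 0,"dz": 0.05,"twist": 0},
  {"dx": 0,"dy": 0,"dz": 0.05,"twist": 0},
  {"dx": 0,"dy": 0,"dz": 0.05,"twist": 0},
])

```text
time_s: 3.22
tcp_pos: [0.4441, 0.337, 0.1596]
orientation: [[1.0, -0.0, -0.0], [-0.0, -1.0, -0.0], [-0.0, 0.0, -1.0]]
contact_force: [0.2, 0.1, 0.2]
opening: 0.0002
gripper_force: 0.0
```

>>> drive_tool([
  {"dx": 0,"dy": 0,"dz": 0.05,"twist": 0},
  {"dx": 0,"dy": 0,"dz": 0.05,"twist": 0},
  {"dx": 0,"dy": 0,"dz": 0.02,"twist": 0},
  {"dx": 0,"dy": 0,"dz": 0,"twist": 0},
])

```text
time_s: 3.72
tcp_pos: [0.4431, 0.3362, 0.0395]
orientation: [[1.0, 0.0, -0.003], [0.0, -1.0, -0.003], [-0.003, 0.003, -1.0]]
contact_force: [1.4, -0.4, -0.2]
opening: -0.0001
gripper_force: 0.0
```

Run:
```python
from h import *
t=vision.read_camera("top")[:,:,::-1];s=vision.read_camera("side")[:,:,::-1]
r=lambda i:cv2.resize(i,(400,400),interpolation=2)
cv2.imwrite("pics/btn.png",np.hstack([r(t[270:390,90:210]),r(s[120:240,140:260])]))
```

```text
(no output)
```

View pics/btn.png

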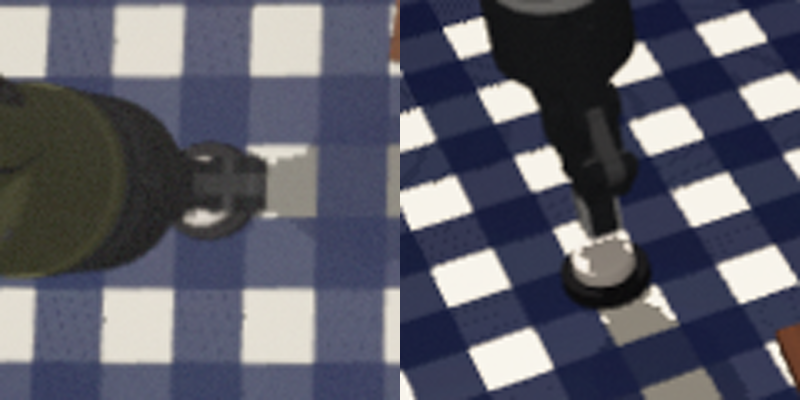

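The fingers hang over the cap, which sits at about (210,190) in the left crop and (605,260) in the right one. I'll press straight down.

>>> drive_tool([
  {"dx": 0,"dy": 0,"dz": 0.012,"twist": 0},
  {"dx": 0,"dy": 0,"dz": 0.006,"twist": 0},
  {"dx": 0,"dy": 0,"dz": 0.004,"twist": 0},
  {"dx": 0,"dy": 0,"dz": 0.002,"twist": 0},
  {"dx": 0,"dy": 0,"dz": 0,"twist": 0},
])

```text
time_s: 4.45
tcp_pos: [0.4444, 0.3371, 0.0175]
orientation: [[1.0, -0.0, 0.0], [-0.0, -1.0, -0.0], [0.0, 0.0, -1.0]]
contact_force: [-0.4, 0.0, 3.8]
opening: -0.0
gripper_force: 2.0
```

>>> drive_tool([
  {"dx": 0,"dy": 0,"dz": 0.0015,"twist": 0},
  {"dx": 0,"dy": 0,"dz": 0.001,"twist": 0},
  {"dx": 0,"dy": 0,"dz": 0,"twist": 0},
])

```text
time_s: 4.82
tcp_pos: [0.4444, 0.3371, 0.0159]
orientation: [[1.0, -0.0, 0.001], [-0.0, -1.0, 0.0], [0.001, -0.0, -1.0]]
contact_force: [-2.0, -0.8, 14.0]
opening: 0.0002
gripper_force: 7.0
```

>>> drive_tool([
  {"dx": 0,"dy": 0,"dz": -0.03,"twist": 0},
  {"dx": 0,"dy": 0,"dz": -0.05,"twist": 0},
  {"dx": 0,"dy": 0,"dz": -0.05,"twist": 0},
  {"dx": 0,"dy": 0,"dz": -0.05,"twist": 0},
  {"dx": 0,"dy": 0,"dz": -0.05,"twist": 0},
])

```text
time_s: 5.45
tcp_pos: [0.4441, 0.3368, 0.2462]
orientation: [[1.0, -0.0, -0.0], [-0.0, -1.0, -0.0], [-0.0, 0.0, -1.0]]
contact_force: [0.2, 0.4, 0.7]
opening: 0.0
gripper_force: 0.0
```

>>> drive_tool([
  {"dx": 0.022,"dy": 0.046,"dz": 0,"twist": 0},
  {"dx": 0.022,"dy": 0.046,"dz": 0,"twist": 0},
  {"dx": 0.022,"dy": 0.046,"dz": 0,"twist": 0},
  {"dx": 0.022,"dy": 0.046,"dz": 0,"twist": 0},
  {"dx": 0.022,"dy": 0.045,"dz": 0,"twist": 0},
])

```text
time_s: 6.08
tcp_pos: [0.5547, 0.1064, 0.2445]
orientation: [[1.0, -0.0, -0.0], [-0.0, -1.0, -0.0], [-0.0, 0.0, -1.0]]
contact_force: [-0.2, 0.1, 0.3]
opening: -0.0001
gripper_force: 0.0
```

>>> drive_tool([
  {"dx": 0,"dy": 0,"dz": 0,"twist": 0},
])

```text
time_s: 6.2
tcp_pos: [0.5559, 0.102, 0.2441]
orientation: [[1.0, -0.009, 0.0], [-0.009, -1.0, -0.004], [0.0, 0.004, -1.0]]
contact_force: [0.2, -0.5, -1.2]
opening: -0.0002
gripper_force: 0.0
```

>>> drive_tool([
  {"dx": 0,"dy": 0,"dz": 0.04,"twist": 0},
  {"dx": 0,"dy": 0,"dz": 0.04,"twist": 0},
  {"dx": 0,"dy": 0,"dz": 0.03,"twist": 0},
  {"dx": 0,"dy": 0,"dz": 0,"twist": 0},
  {"dx": 0,"dy": 0,"dz": 0,"twist": 0},
])

```text
time_s: 6.82
tcp_pos: [0.5548, 0.1089, 0.1357]
orientation: [[1.0, 0.001, 0.001], [0.001, -1.0, 0.001], [0.001, -0.001, -1.0]]
contact_force: [0.1, -0.2, 0.1]
opening: 0.0001
gripper_force: 0.0
```

Run:
```python
from h import *
print(monitor.read_state()["tcp_pos"])
t=vision.read_camera("top")[:,:,::-1];s=vision.read_camera("side")[:,:,::-1]
r=lambda i:cv2.resize(i,(400,400),interpolation=2)
cv2.imwrite("pics/bead.png",np.hstack([r(t[200:320,220:340]),r(s[150:310,230:390])]))
```

```text
[0.55477795 0.10893979 0.13571489]
```

View pics/bead.png

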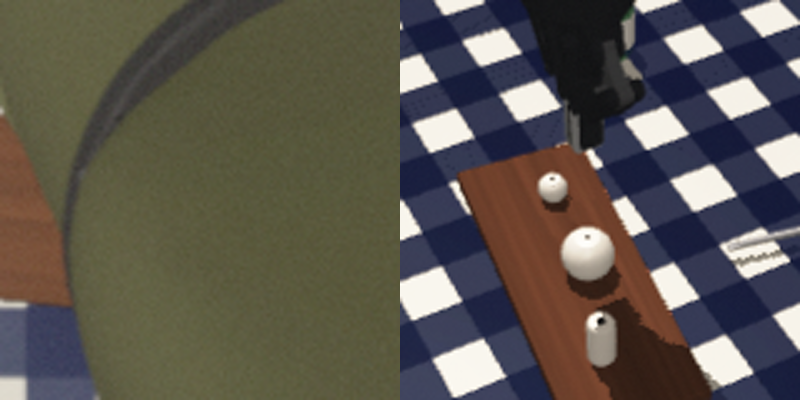

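The side crop shows the fingertips at (583,150), directly above the large bead at (588,253), which matches the computed position. I'll go down to about 34 mm above it and hold.

>>> drive_tool([
  {"dx": 0,"dy": 0,"dz": 0.03,"twist": 0},
  {"dx": 0,"dy": 0,"dz": 0.025,"twist": 0},
  {"dx": 0,"dy": 0,"dz": 0,"twist": 0},
  {"dx": 0,"dy": 0,"dz": 0,"twist": 0},
  {"dx": 0,"dy": 0,"dz": 0,"twist": 0},
])

```text
time_s: 7.55
tcp_pos: [0.5552, 0.1083, 0.0812]
orientation: [[1.0, -0.0, 0.002], [-0.0, -1.0, 0.001], [0.002, -0.001, -1.0]]
contact_force: [0.4, 0.0, 0.1]
opening: 0.0001
gripper_force: 0.0
```

>>> drive_tool([
  {"dx": 0,"dy": 0,"dz": 0,"twist": 0},
  {"dx": 0,"dy": 0,"dz": 0,"twist": 0},
  {"dx": 0,"dy": 0,"dz": 0,"twist": 0},
  {"dx": 0,"dy": 0,"dz": 0,"twist": 0},
  {"dx": 0,"dy": 0,"dz": 0,"twist": 0},
])

```text
time_s: 8.18
tcp_pos: [0.5542, 0.1081, 0.0797]
orientation: [[1.0, -0.0, -0.0], [-0.0, -1.0, -0.0], [-0.0, 0.0, -1.0]]
contact_force: [0.1, 0.0, -0.0]
opening: 0.0003
gripper_force: 0.0
```

>>> drive_tool([
  {"dx": 0,"dy": 0,"dz": 0,"twist": 0},
  {"dx": 0,"dy": 0,"dz": 0,"twist": 0},
  {"dx": 0,"dy": 0,"dz": 0,"twist": 0},
  {"dx": 0,"dy": 0,"dz": 0,"twist": 0},
  {"dx": 0,"dy": 0,"dz": 0,"twist": 0},
])

```text
time_s: 8.8
tcp_pos: [0.5543, 0.1081, 0.0798]
orientation: [[1.0, -0.0, 0.0], [-0.0, -1.0, -0.0], [0.0, 0.0, -1.0]]
contact_force: [-0.2, -0.5, -1.0]
opening: -0.0002
gripper_force: 0.0
```

>>> drive_tool([
  {"dx": 0,"dy": 0,"dz": 0,"twist": 0},
  {"dx": 0,"dy": 0,"dz": 0,"twist": 0},
  {"dx": 0,"dy": 0,"dz": 0,"twist": 0},
  {"dx": 0,"dy": 0,"dz": 0,"twist": 0},
  {"dx": 0,"dy": 0,"dz": 0,"twist": 0},
])

```text
time_s: 9.43
tcp_pos: [0.5543, 0.1081, 0.0798]
orientation: [[1.0, -0.0, 0.0], [-0.0, -1.0, -0.0], [0.0, 0.0, -1.0]]
contact_force: [-0.0, -0.7, 0.7]
opening: 0.0002
gripper_force: 0.0
```

>>> drive_tool([
  {"dx": 0,"dy": 0,"dz": -0.05,"twist": 0},
  {"dx": 0,"dy": 0,"dz": -0.05,"twist": 0},
  {"dx": 0,"dy": 0,"dz": -0.05,"twist": 0},
  {"dx": 0,"dy": 0,"dz": -0.03,"twist": 0},
  {"dx": 0.005,"dy": 0.03,"dz": 0,"twist": 0},
])

```text
time_s: 10.05
tcp_pos: [0.5606, 0.0815, 0.2629]
orientation: [[1.0, 0.005, 0.006], [0.005, -1.0, 0.004], [0.006, -0.004, -1.0]]
contact_force: [0.5, -0.9, -0.6]
opening: -0.0004
gripper_force: 0.0
```

>>> drive_tool([
  {"dx": 0,"dy": 0.05,"dz": 0,"twist": 0},
  {"dx": 0,"dy": 0.05,"dz": 0,"twist": 0},
  {"dx": 0,"dy": 0.05,"dz": 0,"twist": 0},
  {"dx": 0,"dy": 0.05,"dz": 0,"twist": 0},
  {"dx": 0,"dy": 0.05,"dz": 0,"twist": 0},
])

```text
time_s: 10.68
tcp_pos: [0.5589, -0.1735, 0.2598]
orientation: [[1.0, -0.0, 0.0], [-0.0, -1.0, -0.0], [0.0, 0.0, -1.0]]
contact_force: [1.2, -0.2, 1.0]
opening: -0.0001
gripper_force: 0.0
```

>>> drive_tool([
  {"dx": 0,"dy": 0.03,"dz": 0,"twist": 0},
  {"dx": 0,"dy": 0.02,"dz": 0,"twist": 0},
  {"dx": 0,"dy": 0,"dz": 0,"twist": 0},
  {"dx": 0,"dy": 0,"dz": 0,"twist": 0},
])

```text
time_s: 11.18
tcp_pos: [0.5596, -0.2196, 0.2598]
orientation: [[1.0, 0.002, 0.0], [0.002, -1.0, 0.002], [0.0, -0.002, -1.0]]
contact_force: [0.7, 0.3, 0.5]
opening: 0.0001
gripper_force: 0.0
```

Run:
```python
from h import *
print(monitor.read_state()["tcp_pos"])
s=vision.read_camera("side")[:,:,::-1]
cv2.imwrite("pics/hold.png",s)
```

```text
[ 0.55958456 -0.21963314  0.2598425 ]
```

View pics/hold.png

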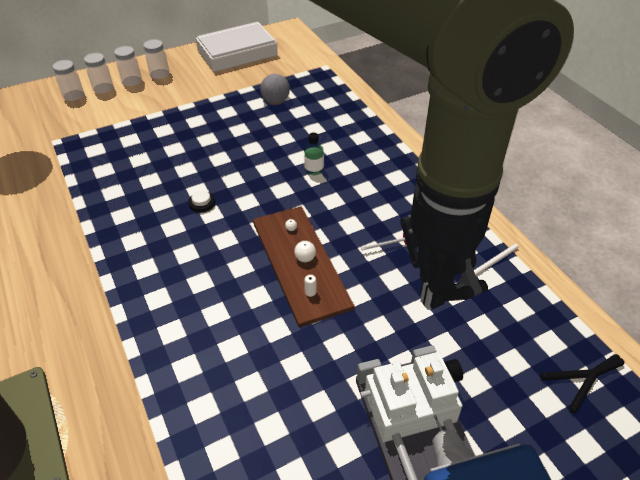

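The fingertips are at about (433,303), above the holder posts at (417,372), and the beads are where they started. I'll go down 0.11 to z 0.15 and hold.

>>> drive_tool([
  {"dx": 0,"dy": 0,"dz": 0.04,"twist": 0},
  {"dx": 0,"dy": 0,"dz": 0.04,"twist": 0},
  {"dx": 0,"dy": 0,"dz": 0.03,"twist": 0},
  {"dx": 0,"dy": 0,"dz": 0,"twist": 0},
  {"dx": 0,"dy": 0,"dz": 0,"twist": 0},
])

```text
time_s: 11.85
tcp_pos: [0.5604, -0.2212, 0.1511]
orientation: [[1.0, 0.001, 0.002], [0.001, -1.0, -0.0], [0.002, 0.0, -1.0]]
contact_force: [-0.2, 1.0, 0.7]
opening: -0.0001
gripper_force: 0.0
```

>>> drive_tool([
  {"dx": 0,"dy": 0,"dz": 0,"twist": 0},
  {"dx": 0,"dy": 0,"dz": 0,"twist": 0},
  {"dx": 0,"dy": 0,"dz": 0,"twist": 0},
  {"dx": 0,"dy": 0,"dz": 0,"twist": 0},
  {"dx": 0,"dy": 0,"dz": 0,"twist": 0},
])

```text
time_s: 12.48
tcp_pos: [0.5592, -0.222, 0.1498]
orientation: [[1.0, -0.0, 0.0], [-0.0, -1.0, -0.0], [0.0, 0.0, -1.0]]
contact_force: [0.0, -0.2, -0.5]
opening: 0.0003
gripper_force: 0.0
```

>>> drive_tool([
  {"dx": 0,"dy": 0,"dz": 0,"twist": 0},
  {"dx": 0,"dy": 0,"dz": 0,"twist": 0},
  {"dx": 0,"dy": 0,"dz": 0,"twist": 0},
  {"dx": 0,"dy": 0,"dz": 0,"twist": 0},
  {"dx": 0,"dy": 0,"dz": 0,"twist": 0},
])

```text
time_s: 13.1
tcp_pos: [0.5592, -0.2219, 0.1498]
orientation: [[1.0, -0.0, 0.0], [-0.0, -1.0, -0.0], [0.0, 0.0, -1.0]]
contact_force: [-0.0, -0.5, -0.0]
opening: -0.0002
gripper_force: 0.0
```

>>> drive_tool([
  {"dx": 0,"dy": 0,"dz": 0,"twist": 0},
  {"dx": 0,"dy": 0,"dz": 0,"twist": 0},
  {"dx": 0,"dy": 0,"dz": 0,"twist": 0},
  {"dx": 0,"dy": 0,"dz": 0,"twist": 0},
  {"dx": 0,"dy": 0,"dz": 0,"twist": 0},
])

```text
time_s: 13.72
tcp_pos: [0.5592, -0.2219, 0.1498]
orientation: [[1.0, -0.0, 0.0], [-0.0, -1.0, -0.0], [0.0, 0.0, -1.0]]
contact_force: [1.0, -0.7, -1.4]
opening: 0.0005
gripper_force: 0.0
```

Run:
```python
from h import *
print(monitor.read_state()["tcp_pos"])
s=vision.read_camera("side")[:,:,::-1]
cv2.imwrite("pics/hold2.png",s[200:480,240:640])
```

```text
[ 0.55921961 -0.22191071  0.14980395]
```

View pics/hold2.png

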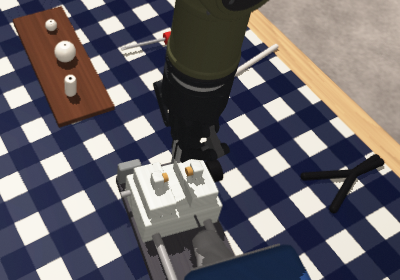

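In the crop the fingertips stand over the gap between the posts, at about (178,160), with nothing touched. I'll rise clear and hand in.

>>> drive_tool([
  {"dx": 0,"dy": 0,"dz": 0,"twist": 0},
  {"dx": 0,"dy": 0,"dz": 0,"twist": 0},
  {"dx": 0,"dy": 0,"dz": 0,"twist": 0},
  {"dx": 0,"dy": 0,"dz": -0.04,"twist": 0},
  {"dx": 0,"dy": 0,"dz": -0.04,"twist": 0},
])

```text
time_s: 14.4
tcp_pos: [0.5589, -0.2218, 0.2304]
orientation: [[1.0, 0.0, -0.001], [0.0, -1.0, 0.0], [-0.001, -0.0, -1.0]]
contact_force: [0.3, -0.6, -0.1]
opening: 0.0001
gripper_force: 0.0
```

>>> drive_tool([
  {"dx": 0,"dy": 0,"dz": -0.02,"twist": 0},
  {"dx": 0,"dy": 0,"dz": 0,"twist": 0},
  {"dx": 0,"dy": 0,"dz": 0,"twist": 0},
  {"dx": 0,"dy": 0,"dz": 0,"twist": 0},
])

```text
time_s: 14.9
tcp_pos: [0.5584, -0.2218, 0.2484]
orientation: [[1.0, 0.0, -0.002], [0.0, -1.0, 0.001], [-0.002, -0.001, -1.0]]
contact_force: [0.1, -1.2, 0.0]
opening: -0.0001
gripper_force: 0.0
```

```bash
python3 -c "
from rig import arm
print(arm.sign_off())"
```

```text
the job is handed in; nothing more can be done
None
```

I pressed the call button fully down, pointed at the large bead and then at the bead holder for about two seconds each, and handed the job in at about 15 s; I saw no unwanted contact, but the hand-in gave no verdict.

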